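# Check that the crimper's lever stops short of its bar

## Task

Check the hand lever of the larger bench crimper, pushing it only from its outer side with the outside of your fingers, without gripping lever or bar: press it all the way in, gently, until it meets its stop short of the bar, and let it spring right out again. Then press it in to the stop a second time and finish while still holding it there, so that the gap can be measured. Leave the smaller crimper's lever alone and do not knock over or shift the beaker, vials and jar standing around.

Things in the scene. Friction and masses are not known exactly. Their poses are not given: they have to be found in the camera images.
- large: larger of two crimpers of the same build, lying level in stands fixed to the table, sides vary: grey base plate 150 x 240 x 10 mm (origin: centre of its underside). +x goes from lever to bar, the bar lies along y. Aluminium head (62 x 36 mm, top at 120, screw to 124 mm, the highest point) at x 0, y +80 mm. Lever hinge pin at x -20, y +70 mm; the lever runs from it to -y, leaning out to -x at rest
- large_lever (a joint): larger crimper's hand lever: straight black lever, 26 mm tall, 14 mm thick and 150 mm long from its upright hinge pin, level, centred 100 mm above the table. Joint value in rad: 0 = sprung fully out, 0.35 = against its stop screw, 21 mm short of the bar. A spring pushes it out: pressing at large_press takes about 3 N at the start and 6.5 N at the stop; let go, it springs back at once.
- large_press (a point): where to press the larger lever: on its outer face, half-way up, 120 mm from the hinge pin; it moves with the lever, about 42 mm from fully out to the stop. Its +x is the direction to push (square to the face, towards the bar), +y points along the lever to the hinge, z up. Free space outside the face down to the base plate, 90 mm below
- large_bar (a point): middle of the larger crimper's fixed round bar: 150 mm long, 22 mm thick over its rubber sleeve, 100 mm above the table, parallel to the crimper's y axis, with the stop screw reaching from it towards the lever. Neither the bar nor the lever's inner face (a rubber strip) is to be touched by the fingers
- small_lever (a joint): smaller crimper's hand lever: straight black lever, 26 mm tall, 14 mm thick and 102 mm long from its upright hinge pin, level, centred 100 mm above the table. Joint value in rad: 0 = sprung fully out, 0.35 = against its stop screw, 11 mm short of the bar. Leave it alone.
- small_press (a point): same point on the smaller lever, 82 mm from its hinge pin; the smaller crimper has the same height, and a base plate of 150 x 163 mm
- beaker: clear small beaker, 41 mm across, 50 mm high, loose, on the larger base plate behind the bar; origin: centre of its underside (as for all that follow)
- vial_a: small amber vial, 12 mm across, 33 mm high, loose, on the larger base plate in front of the head
- vial_b: small clear vial, 12 mm across, 33 mm high, loose, on the smaller base plate behind the bar
- jar: white screw-cap jar, 52 mm across, 67 mm high, loose, between the crimpers towards the back
There are look-alikes about, which are no part of the job. Leave any orange look-alike of the part that bears small_lever alone.

How it is judged:
By the outcome, as a careful person would: the job done as asked, in the order asked, and still so for the second after the job is handed in, while the arm keeps its last pose, push and grip.
It also fails if it takes over 48 s, if anything falls off the work surface, if the arm or the gripper's body presses on something with over 40 N, if the wrist force passes 120 N, or if a joint passes its speed limit or range.

## Robot

A 6-joint arm with a two-finger parallel gripper is mounted at the origin on a cart in front of the work surface, level with it; the furniture and walls round the work are solid. World frame = base frame: x ahead of the robot, y to its left, z up, the work surface at z = 0. Lengths are in m, angles in rad, forces in N, time in s.
With the tool pointing down it reaches from about 0.3 to 0.875 m from the base axis. Payload 6.4 kg.
Tool frame: the origin (TCP) lies where the fingers leave the gripper's body, on its centre line; the fingertips stand 73 mm ahead of it and the grasp point (between the pads) lies 54 mm ahead of it; z points along the fingers, y is the line along which they close (so a half turn about z gives the same grasp; the last joint's range is limited). The gripper opens to 85 mm and grips with 20 to 120 N. Pads are 22 mm wide; open, the fingers measure 114 mm over their backs; the gripper's body (76 mm by 85 mm) begins 54 mm behind the grasp point. The pads swing forward as they close: fully open they stand 13 mm farther back than shut.
Start: joints at [0.897, 0.181, 1.607, -0, 1.354, -0.206], TCP at [0.259, 0.513, 0.304] pointing down, gripper open.
Joint ranges: [-2.99, 2.99], [-0.89, 2.07], [0.3, 2.58], [-1.14, 4.28], [0, 2.63], [-3.12, 3.12]. Speed limits (rad/s): [2.57, 2.57, 3.01, 3.14, 3.14, 3.14].

## Interface

Orientations are given as a unit quaternion [w, x, y, z].
In Python, from bench import ctrl gives the robot as it stands.
- The arm moves only by the tool carry_out, never from a script. Its argument "steps" is one flat list of numbers, 7 for each row, row after row: the shift along the tool's x, y, z in m, then the turn, a rotation vector about the tool's x, y, z in rad, then the opening, from 0 (shut) to 1 (fully open). In form: [dx, dy, dz, wx, wy, wz, claw, dx, dy, dz, wx, wy, wz, claw, ...]. A call has 1 to 20 rows; each row is the pose to reach, as a shift and turn from the pose commanded when the call began, along the tool's axes at that moment; what a row does not reach only later rows make up. A row lasts 1/10 s, in which the tool goes at most 50 mm and 8.59 degrees, less where a joint would pass 70% of its speed; a pose out of reach is approached as far as the arm can. A call with a gripper value outside its range is refused whole. The fingers move at their own pace and stop on an object; the grip force is fixed at half the most. Time passes only in rows, so rows that repeat a pose let the fingers close. It gives the time, the measured TCP pose, the force, the opening and the grip force at its end, in the units of the state.
- ctrl.get_obs(): the state, without advancing time (a new reading comes with each control period).
- ctrl.camera(name): name is "side" or "top" or "wrist"; returns the picture (480x640x3 uint8, red, green, blue); there is no depth.
- ctrl.camera_params(name): a dict with "vertical_fov" (degrees; the focal length in pixels is half the picture's height over the tangent of half this angle, whatever the lens; pixels are square), "cx", "cy" (the principal point, pixels), "cam_to_world" (4x4, takes a point from camera to world coordinates); the wrist camera has in their place "hand_eye" (4x4, takes a point from camera to tool coordinates, whose origin is the TCP and whose axes are the flange's). Camera axes: x right, y down, z forward; pixel columns grow to the right and rows downward; lengths in m; the calibration is good to about 2 mm. A picture is of the moment at which its call begins: read the wrist's pose just before it. camera_params takes no time and is no camera call.
- ctrl.hand_in(): hands the job in; it is judged then, once.
The state is a dict: "time_s": time; "q": joint angles; "dq": joint speeds; "joint_efforts": joint torques, N m; "eef_pos": TCP position; "eef_rot": TCP orientation; "wrist_force": force on the tool from outside, world axes, zero at the start; "torque": the same for the moment, N m; "opening": opening from 0.0 (shut) to 1.0 (fully open); "grasp_force": force on a finger pad.
Only numpy, scipy, OpenCV 4.12 (cv2) and the standard library are available. Lean on these libraries where they do the work, as an engineer would, in place of code of your own. Each camera call takes 0.05 s, during which the arm holds its last target. There are 200 camera calls.

## Working session

There is one attempt and no reset: what is moved stays moved. The work goes in short steps, Python scripts to look and compute and a tool call to move; the robot and the scene stay as the last step left them, time stands still between calls to the robot, and variables do not carry over. Pictures are saved under pics/ and viewed, at most 10 in all, crops included, and the job is handed in when it is done.

Besides the shell and the picture viewer there is one more tool, called after ">>>" as name(argument=value, ...) on one line, values as JSON. carry_out: Moves the arm, as the interface text tells. Its arguments: {"type":"object","properties":{"steps":{"type":"array"}},"required":["steps"]}

```bash
mkdir -p pics
python3 - <<'E'
from bench import ctrl
import cv2
for n in ("top","side"):
    im=ctrl.camera(n); cv2.imwrite(f"pics/{n}0.png",im[:,:,::-1])
    p=ctrl.camera_params(n); print(n,p)
print(ctrl.camera_params("wrist"))
o=ctrl.get_obs();print(o)
E
```

```text
top {'vertical_fov': 57.29831414146556, 'cx': 317.8617401984333, 'cy': 239.75357621369338, 'cam_to_world': array([[-0.00400929, -0.98158786,  0.1909691 ,  0.39840086],
       [-0.99998875,  0.00345173, -0.00325221, -0.04279749],
       [ 0.00253315, -0.19098   , -0.98159066,  0.98395168],
       [ 0.        ,  0.        ,  0.        ,  1.        ]])}
side {'vertical_fov': 57.64167354455777, 'cx': 320.4612615199289, 'cy': 237.81713960539793, 'cam_to_world': array([[-0.99953016, -0.0113422 , -0.02847468,  0.60000536],
       [ 0.01913198,  0.49493007, -0.86872216,  0.7457761 ],
       [ 0.02394619, -0.86885878, -0.49448054,  0.52699386],
       [ 0.        ,  0.        ,  0.        ,  1.        ]])}
{'vertical_fov': 64.72766584168552, 'cx': 317.15562540577787, 'cy': 239.25834954727463, 'hand_eye': array([[-7.01150022e-04, -9.49176826e-01, -3.14742532e-01,
         7.98593334e-02],
       [ 9.99999754e-01, -6.61247339e-04, -2.33553433e-04,
         4.78542125e-04],
       [ 1.35608445e-05, -3.14742618e-01,  9.49177056e-01,
        -6.91457522e-02],
       [ 0.00000000e+00,  0.00000000e+00,  0.00000000e+00,
         1.00000000e+00]])}
{'time_s': 0.1, 'q': array([ 8.96724646e-01,  1.81461283e-01,  1.60789337e+00, -1.11576575e-05,
        1.35382823e+00, -2.06326604e-01]), 'dq': array([ 0.00029516, -0.0033028 , -0.00163714,  0.00104691, -0.00072764,
       -0.00162492]), 'joint_efforts': array([-7.35036210e-04, -4.45878518e+01, -3.52239847e+01, -2.65666249e-04,
        4.08475680e-03,  3.49164281e-05]), 'eef_pos': array([0.25900805, 0.51293026, 0.30308431]), 'eef_rot': array([-3.33886909e-04,  2.31745119e-01,  9.72776216e-01, -7.21636511e-04]), 'wrist_force': array([ 3.96844940e-01,  2.14352010e-04, -8.38668771e-02]), 'torque': array([0.03552399, 0.01381928, 0.02412312]), 'grasp_force': 0.0, 'opening': 0.9983012383805517}
```

View pics/top0.png

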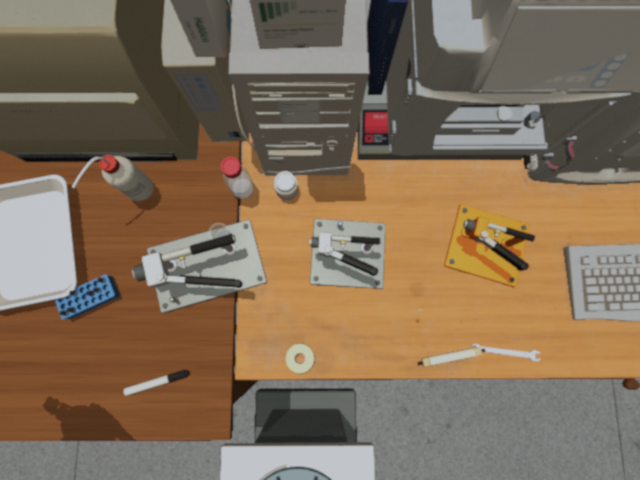

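View pics/side0.png

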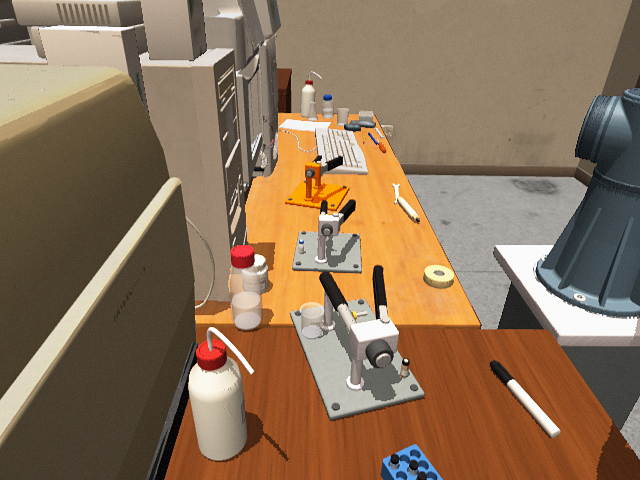

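Both crimpers visible; the large one is at left (plate about (152-265, 222-310) in top), lever on the robot side at about (165,278)-(242,283), bar at (165,262)-(235,240). I'll enlarge it.

Run:
```python
import cv2
im=cv2.imread("pics/top0.png")[210:320,125:275]
cv2.imwrite("pics/c1.png",cv2.resize(im,None,fx=5,fy=5,interpolation=cv2.INTER_CUBIC))
im=cv2.imread("pics/side0.png")[255:420,285:430]
cv2.imwrite("pics/c2.png",cv2.resize(im,None,fx=3.6,fy=3.6,interpolation=cv2.INTER_CUBIC))
```

```text
(no output)
```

View pics/c1.png

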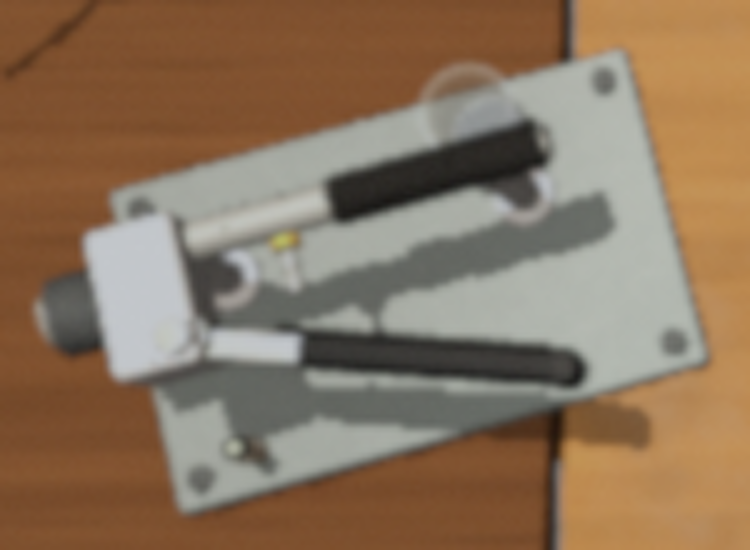

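View pics/c2.png

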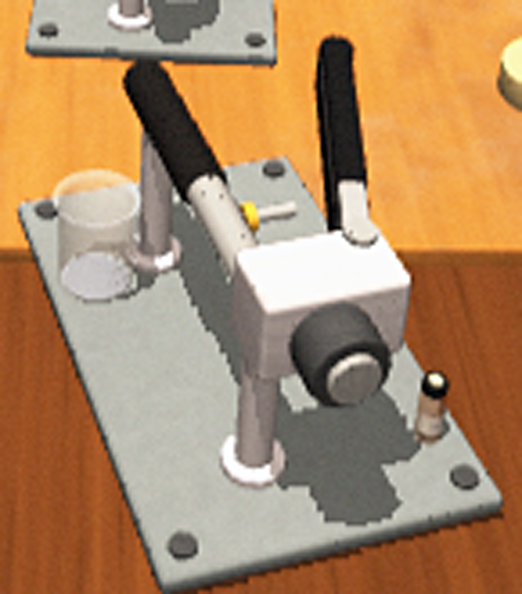

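The top crop shows plate corners at (110,192), (628,48), (710,360), (185,515). The bar ends at (545,140), the lever tip is at about (582,368), and the lever leaves the head at about (205,343).

```bash
cat > h.py <<'E'
import numpy as np
from bench import ctrl
from scipy.spatial.transform import Rotation as R
def ray(cam,u,v,z):
    p=ctrl.camera_params(cam);f=240/np.tan(np.radians(p['vertical_fov'])/2);T=np.array(p['cam_to_world'])
    d=T[:3,:3]@[(u-p['cx'])/f,(v-p['cy'])/f,1];return T[:3,3]+d*(z-T[2,3])/d[2]
def proj(cam,P):
    p=ctrl.camera_params(cam);f=240/np.tan(np.radians(p['vertical_fov'])/2);T=np.array(p['cam_to_world'])
    c=T[:3,:3].T@(np.array(P)-T[:3,3]);return c[:2]/c[2]*f+[p['cx'],p['cy']]
E
python3 - <<'E'
from h import *
C=lambda x,y,z:ray("top",125+(x+.5)/5-.5,210+(y+.5)/5-.5,z)
c=[C(*p,.01) for p in [(110,192),(628,48),(710,360),(185,515)]]
print(np.round(c,4)); print([round(np.linalg.norm(c[i]-c[(i+1)%4]),4) for i in range(4)])
o=np.mean(c,0);o[2]=0
yv=(c[0]-c[1])+(c[3]-c[2]);a=np.arctan2(yv[1],yv[0]);xa=a-np.pi/2
xv=(c[0]-c[3])+(c[1]-c[2]);xb=np.arctan2(xv[1],xv[0]);print("o",o,"yaw x",xa,xb)
print("tip top",C(582,368,.11),"hinge",C(172,336,.124),"barend",C(545,140,.1))
th=(2*xa+xb)/3;Rz=R.from_euler('z',th).as_matrix()
W=lambda x,y,z:o+Rz@[x,y,z]
print("hinge pred",W(-.02,.07,.1),"barY end dir")
h=W(-.02,.07,.1);t=C(582,368,.11)
print("lever angle in frame (from -y to -x)",np.round(Rz.T@(t-h),4))
E
```

```text
[[0.5704 0.3391 0.01  ]
 [0.6361 0.108  0.01  ]
 [0.4938 0.068  0.01  ]
 [0.4268 0.2962 0.01  ]]
[np.float64(0.2403), np.float64(0.1479), np.float64(0.2378), np.float64(0.1498)]
o [0.53177733 0.20281512 0.        ] yaw x 0.2812426821914571 0.2819374250198009
tip top [0.48099268 0.10743067 0.11      ] hinge [0.49281695 0.26606524 0.124     ] barend [0.57548145 0.12706676 0.1       ]
hinge pred [0.49312034 0.26450496 0.1       ] barY end dir
lever angle in frame (from -y to -x) [-0.0553 -0.1475  0.01  ]
```

```bash
cat >> h.py <<'E'
o0=np.array([.5318,.2028]);TH=.2815;PHI0=.352
c,s=np.cos(TH),np.sin(TH);Rz=np.array([[c,-s],[s,c]])
hinge=o0+Rz@[-.02,.07]
def tcp(th,gap,tipz=.085,half=.0145):
    "TCP pose with finger back (tool +y) `gap` outside the press point at joint value th"
    f=PHI0-th;d=np.array([-np.sin(f),-np.cos(f)]);n=np.array([np.cos(f),-np.sin(f)])
    p=hinge+Rz@(.12*d-(.007+half+gap)*n);a=TH-f
    y=[np.cos(a),np.sin(a),0];z=[0,0,-1];x=np.cross(y,z)
    return np.r_[p,tipz+.073],R.from_matrix(np.c_[x,y,z])
def rel(P,Q):
    ob=ctrl.get_obs();w=ob['eef_rot'];R0=R.from_quat(np.r_[w[1:],w[0]])
    return np.round(np.r_[R0.inv().apply(P-ob['eef_pos']),(R0.inv()*Q).as_rotvec()],4)
E
python3 - <<'E'
from h import *
P,Q=tcp(0,.03);P2=P.copy();P2[2]=.3
print(P,rel(P2,Q),rel(P,Q))
E
```

```text
[0.43331636 0.14841468 0.158     ] [-3.1990e-01 -2.4680e-01  3.4000e-03 -1.6000e-03  6.0000e-04  1.1736e+00] [-3.2000e-01 -2.4650e-01  1.4540e-01 -1.6000e-03  6.0000e-04  1.1736e+00]
```

>>> carry_out(steps=[-0.01,-0.01,0,0,0,0.08,0,-0.035,-0.03,0,0,0,0.2,0,-0.065,-0.052,0,0,0,0.32,0,-0.1,-0.077,0,0,0,0.44,0,-0.13,-0.1,0,0,0,0.56,0,-0.16,-0.125,0,0,0,0.68,0,-0.19,-0.15,0,0,0,0.79,0,-0.22,-0.17,0,0,0,0.9,0,-0.25,-0.195,0,0,0,1.0,0,-0.28,-0.217,0,0,0,1.08,0,-0.3,-0.232,0.003,0,0,1.14,0,-0.314,-0.242,0.003,0,0,1.17,0,-0.32,-0.247,0.003,0,0,1.173,0,-0.32,-0.247,0.003,0,0,1.173,0,-0.32,-0.247,0.003,0,0,1.173,0])

```text
time_s: 1.6
eef_pos: [0.4332, 0.149, 0.3008]
eef_rot: [-0.0, 0.731, 0.682, -0.0]
wrist_force: [-0.6, 1.1, 0.0]
opening: 0.001
grasp_force: 0.0
```

Run:
```python
from h import *
import cv2
P,Q=tcp(0,.03);print(rel(P,Q));o=ctrl.get_obs();print(o['eef_pos'],o['opening'],o['wrist_force'])
cv2.imwrite("pics/w1.png",ctrl.camera("wrist")[:,:,::-1])
```

```text
[-0.0006  0.0002  0.1428 -0.0005 -0.0003  0.0013]
[0.43318519 0.14895104 0.30076919] 0.0013210351287738324 [-0.56210682  1.05667289  0.03073431]
```

View pics/w1.png

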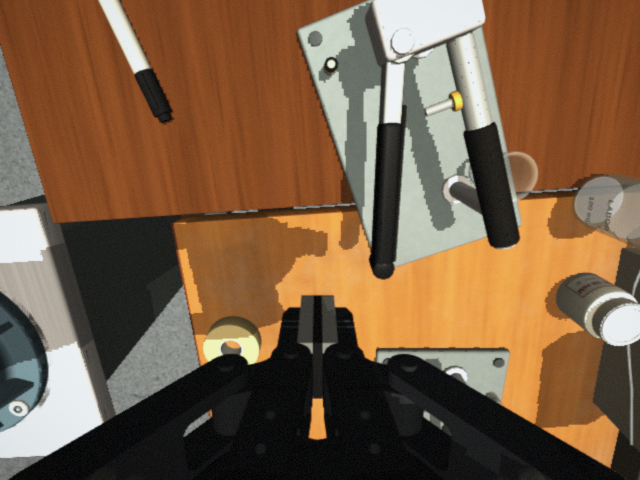

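The lever runs from (395,62) to its tip at (383,270). The shut fingers, at (283-355, 300), are clear on its outer side, so the descent is free.

>>> carry_out(steps=[0,0,0.02,0,0,0,0,0,0,0.05,0,0,0,0,0,0,0.08,0,0,0,0,0,0,0.11,0,0,0,0,0,0,0.135,0,0,0,0,0,0,0.148,0,0,0,0,0,0,0.148,0,0,0,0,0,0,0.148,0,0,0,0])

```text
time_s: 2.45
eef_pos: [0.4334, 0.1492, 0.1532]
eef_rot: [-0.0, 0.731, 0.682, -0.0]
wrist_force: [0.4, -0.0, 0.8]
opening: -0.002
grasp_force: 0.0
```

>>> carry_out(steps=[0,0.005,0,0,0,0,0,0,0.01,0,0,0,0,0,0,0.015,0,0,0,0,0,0,0.019,0,0,0,0,0,0,0.022,0,0,0,0,0,0,0.022,0,0,0,0,0,0,0.022,0,0,0,0])

```text
invalid input
```

Run:
```python
from h import *
import cv2
o=ctrl.get_obs();print(o['eef_pos'],o['wrist_force'])
for t,g in((0,.005),(0,0),(.05,0),(.1,0),(.2,0),(.3,0),(.35,0)):
    print(t,g,rel(*tcp(t,g,.08)))
cv2.imwrite("pics/w2.png",ctrl.camera("wrist")[:,:,::-1])
```

```text
[0.43341123 0.14916672 0.15319599] [ 0.42576835 -0.04579332  0.75700156]
0 0.005 [-0.0008  0.025   0.0002 -0.0001 -0.0001  0.0019]
0 0 [-0.0008  0.03    0.0002 -0.0001 -0.0001  0.0019]
0.05 0 [-0.0017  0.036   0.0002 -0.0001 -0.0001 -0.0481]
0.1 0 [-0.0024  0.042   0.0002 -0.0001 -0.0001 -0.0981]
0.2 0 [-2.700e-03  5.420e-02  2.000e-04 -1.000e-04 -1.000e-04 -1.981e-01]
0.3 0 [-1.900e-03  6.640e-02  2.000e-04 -1.000e-04 -1.000e-04 -2.981e-01]
0.35 0 [-1.000e-03  7.240e-02  2.000e-04 -1.000e-04 -1.000e-04 -3.481e-01]
```

View pics/w2.png

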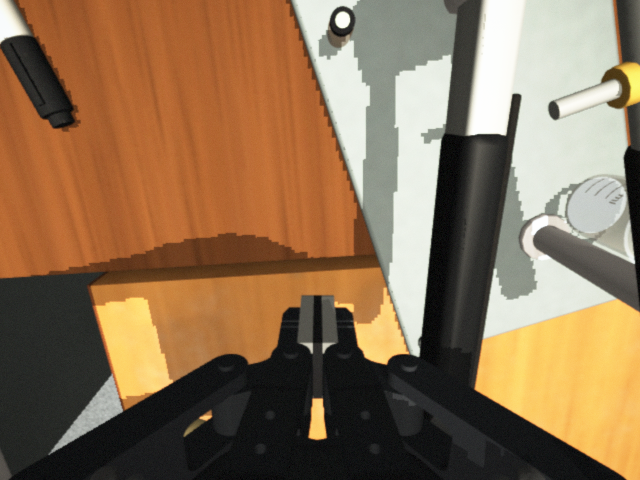

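The lever face is at around x=430 px beside the fingers. The finger knuckles, at (410,365), stick out and sit close to lever-top height, so I'll raise 10 mm and let only the fingertips touch.

>>> carry_out(steps=[0,0,-0.005,0,0,0,0,-0.001,0.004,-0.01,0,0,0,0,-0.001,0.01,-0.01,0,0,0,0,-0.001,0.016,-0.01,0,0,0,0,-0.001,0.021,-0.01,0,0,0,0,-0.001,0.025,-0.01,0,0,0,0,-0.001,0.025,-0.01,0,0,0,0,-0.001,0.025,-0.01,0,0,0,0])

```text
time_s: 3.3
eef_pos: [0.4582, 0.1457, 0.1626]
eef_rot: [-0.0, 0.731, 0.682, -0.0]
wrist_force: [-0.8, 0.7, 0.6]
opening: 0.001
grasp_force: 0.0
```

>>> carry_out(steps=[0,0.002,0,0,0,0,0,0,0.004,0,0,0,0,0,0,0.006,0,0,0,0,0,0,0.008,0,0,0,0,0,0,0.008,0,0,0,0,0,0,0.008,0,0,0,0,0])

```text
time_s: 3.9
eef_pos: [0.4661, 0.1451, 0.1627]
eef_rot: [-0.0, 0.731, 0.682, -0.0]
wrist_force: [-3.6, -1.9, 1.0]
opening: -0.003
grasp_force: 1.7
```

Run:
```python
from h import *
import cv2
o=ctrl.get_obs();print(o['eef_pos'],o['wrist_force'])
for t,g in((0,0),(.05,0),(.1,0),(.2,0),(.25,0),(.3,0),(.35,0)):
    print(t,g,rel(*tcp(t,g,.09)))
cv2.imwrite("pics/w3.png",ctrl.camera("wrist")[:,:,::-1])
```

```text
[0.4660736  0.14508482 0.16269799] [-3.62767046 -1.93491231  0.99395863]
0 0 [ 0.001  -0.0029 -0.0003 -0.0008  0.0003  0.0005]
0.05 0 [ 0.0001  0.0031 -0.0003 -0.0008  0.0003 -0.0495]
0.1 0 [-0.0005  0.0092 -0.0003 -0.0008  0.0002 -0.0995]
0.2 0 [-0.0009  0.0214 -0.0003 -0.0008  0.0002 -0.1995]
0.25 0 [-6.000e-04  2.740e-02 -3.000e-04 -8.000e-04  2.000e-04 -2.495e-01]
0.3 0 [ 0.000e+00  3.350e-02 -3.000e-04 -8.000e-04  2.000e-04 -2.995e-01]
0.35 0 [ 9.000e-04  3.950e-02 -3.000e-04 -9.000e-04  1.000e-04 -3.495e-01]
```

View pics/w3.png

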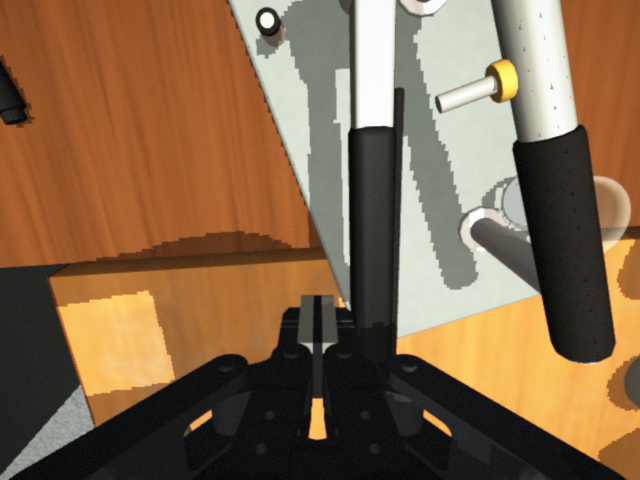

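Contact: the finger back lies flush on the outer face at (352,320) with about 3.6 N, and the bar and stop screw are clear. I'll press along the arc.

>>> carry_out(steps=[0,0.001,0,0,0,-0.02,0,0,0.004,0,0,0,-0.05,0,0,0.007,0,0,0,-0.08,0,0,0.01,0,0,0,-0.105,0,-0.001,0.013,0,0,0,-0.13,0,-0.001,0.016,0,0,0,-0.155,0,-0.001,0.019,0,0,0,-0.18,0,-0.001,0.022,0,0,0,-0.205,0,-0.001,0.025,0,0,0,-0.23,0,-0.001,0.028,0,0,0,-0.255,0,0,0.03,0,0,0,-0.27,0,0,0.03,0,0,0,-0.27,0,0,0.03,0,0,0,-0.27,0])

```text
time_s: 5.25
eef_pos: [0.496, 0.143, 0.1626]
eef_rot: [-0.0, 0.633, 0.775, -0.001]
wrist_force: [-6.3, -1.8, 1.1]
opening: 0.006
grasp_force: 2.9
```

Run:
```python
from h import *
o=ctrl.get_obs();print(o['eef_pos'],o['wrist_force'])
for t in(.28,.3,.32,.34,.35,.36): print(t,rel(*tcp(t,0,.09)))
```

```text
[0.49598398 0.14301986 0.16261286] [-6.26919486 -1.76548795  1.06777403]
0.28 [-0.0006  0.001  -0.0004 -0.0013  0.0001 -0.0083]
0.3 [-0.001   0.0034 -0.0004 -0.0013  0.0001 -0.0283]
0.32 [-0.0013  0.0058 -0.0004 -0.0013  0.0001 -0.0483]
0.34 [-0.0016  0.0082 -0.0004 -0.0013  0.0001 -0.0683]
0.35 [-0.0017  0.0094 -0.0004 -0.0013  0.0001 -0.0783]
0.36 [-0.0018  0.0107 -0.0004 -0.0013  0.0001 -0.0883]
```

Force is rising as expected (6.3 N). Now creep in 1 mm rows towards the stop, checking the force.

>>> carry_out(steps=[0,0.001,0,0,0,-0.008,0,0,0.002,0,0,0,-0.016,0,-0.001,0.003,0,0,0,-0.025,0,-0.001,0.004,0,0,0,-0.033,0,-0.001,0.005,0,0,0,-0.041,0,-0.001,0.006,0,0,0,-0.05,0,-0.001,0.006,0,0,0,-0.05,0,-0.001,0.006,0,0,0,-0.05,0])

```text
time_s: 6.05
eef_pos: [0.5019, 0.1433, 0.1626]
eef_rot: [-0.001, 0.613, 0.79, -0.001]
wrist_force: [-6.0, -1.1, 0.7]
opening: 0.004
grasp_force: 3.1
```

>>> carry_out(steps=[0,0.001,0,0,0,-0.008,0,0,0.0015,0,0,0,-0.012,0,0,0.0015,0,0,0,-0.012,0,0,0.0015,0,0,0,-0.012,0])

```text
time_s: 6.45
eef_pos: [0.5034, 0.1435, 0.1626]
eef_rot: [-0.0, 0.608, 0.794, -0.001]
wrist_force: [-5.8, -2.2, 1.9]
opening: -0.001
grasp_force: 3.2
```

>>> carry_out(steps=[0,0.0005,0,0,0,-0.005,0,0,0.001,0,0,0,-0.01,0,0,0.001,0,0,0,-0.01,0,0,0.001,0,0,0,-0.01,0])

```text
time_s: 6.85
eef_pos: [0.5044, 0.1435, 0.1626]
eef_rot: [-0.0, 0.604, 0.797, -0.001]
wrist_force: [-6.0, -2.7, 2.3]
opening: 0.001
grasp_force: 3.2
```

>>> carry_out(steps=[0,0.0005,0,0,0,-0.005,0,0,0.001,0,0,0,-0.005,0,0,0.001,0,0,0,-0.005,0,0,0.001,0,0,0,-0.005,0])

```text
time_s: 7.25
eef_pos: [0.5049, 0.1436, 0.1626]
eef_rot: [-0.001, 0.602, 0.798, -0.001]
wrist_force: [-8.4, -3.8, 3.3]
opening: 0.002
grasp_force: 4.7
```

Run:
```python
from h import *
import cv2
o=ctrl.get_obs();print(o['eef_pos'],o['wrist_force'])
for t in(.33,.35,.36): print(t,rel(*tcp(t,0,.09)))
cv2.imwrite("pics/w4.png",ctrl.camera("wrist")[:,:,::-1])
```

```text
[0.50486055 0.14360964 0.16258183] [-8.39862685 -3.80467175  3.27260359]
0.33 [-0.0001 -0.0018 -0.0004 -0.0032  0.0007  0.0188]
0.35 [-0.0006  0.0006 -0.0004 -0.0032  0.0006 -0.0012]
0.36 [-0.0008  0.0018 -0.0004 -0.0032  0.0006 -0.0112]
```

View pics/w4.png

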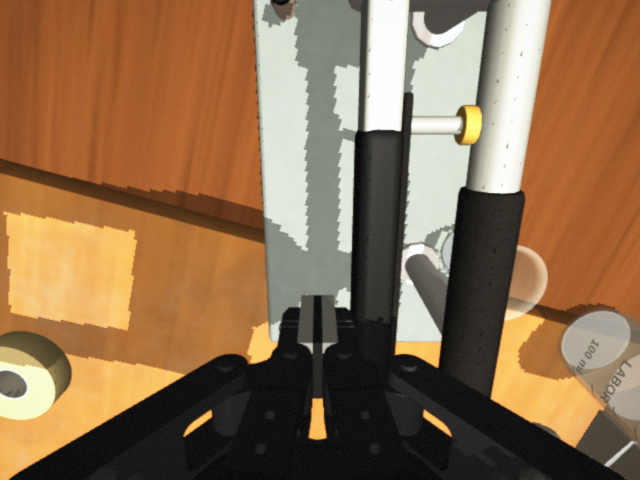

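At the stop: the screw meets the rubber strip at (412,125) and the force has jumped to about 9 N. Now back off past the rest position.

Run:
```python
from h import *
for t,g in((.25,.004),(.15,.008),(.05,.012),(0,.02)): print(t,g,rel(*tcp(t,g,.09)))
```

```text
0.25 0.004 [ 0.0025 -0.0153 -0.0004 -0.0031  0.0007  0.0988]
0.15 0.008 [ 0.0076 -0.0307 -0.0003 -0.0031  0.0009  0.1988]
0.05 0.012 [ 0.0146 -0.0454 -0.0003 -0.0031  0.001   0.2988]
0 0.02 [ 2.080e-02 -5.810e-02 -3.000e-04 -3.000e-03  1.100e-03  3.488e-01]
```

>>> carry_out(steps=[0.001,-0.006,0,0,0,0.03,0,0.002,-0.015,0,0,0,0.1,0,0.005,-0.023,0,0,0,0.15,0,0.008,-0.031,0,0,0,0.2,0,0.011,-0.038,0,0,0,0.25,0,0.015,-0.046,0,0,0,0.3,0,0.018,-0.053,0,0,0,0.33,0,0.021,-0.058,0,0,0,0.35,0,0.021,-0.058,0,0,0,0.35,0,0.021,-0.058,0,0,0,0.35,0,0.021,-0.058,0,0,0,0.35,0,0.021,-0.058,0,0,0,0.35,0,0.021,-0.058,0,0,0,0.35,0,0.021,-0.058,0,0,0,0.35,0])

```text
time_s: 8.7
eef_pos: [0.4443, 0.1485, 0.1628]
eef_rot: [-0.0, 0.732, 0.681, -0.0]
wrist_force: [1.2, 0.2, 1.4]
opening: -0.001
grasp_force: 0.0
```

Run:
```python
from h import *
import cv2
o=ctrl.get_obs();print(o['eef_pos'],o['wrist_force'])
for t in(0,.05,.1,.15,.2,.25,.3,.33,.35): print(t,rel(*tcp(t,0,.09)))
cv2.imwrite("pics/w5.png",ctrl.camera("wrist")[:,:,::-1])
```

```text
[0.44431421 0.14849808 0.16283622] [1.20773136 0.20797233 1.35237928]
0 [-0.0008  0.019  -0.0002 -0.     -0.     -0.0025]
0.05 [-0.0017  0.0251 -0.0002 -0.     -0.     -0.0525]
0.1 [-0.0023  0.0311 -0.0002 -0.     -0.     -0.1025]
0.15 [-0.0026  0.0372 -0.0002 -0.     -0.     -0.1525]
0.2 [-2.600e-03  4.330e-02 -2.000e-04 -0.000e+00 -0.000e+00 -2.025e-01]
0.25 [-2.300e-03  4.940e-02 -2.000e-04 -0.000e+00 -0.000e+00 -2.525e-01]
0.3 [-1.700e-03  5.550e-02 -2.000e-04 -0.000e+00 -0.000e+00 -3.025e-01]
0.33 [-1.200e-03  5.910e-02 -2.000e-04 -0.000e+00 -0.000e+00 -3.325e-01]
0.35 [-8.000e-04  6.150e-02 -2.000e-04 -0.000e+00 -0.000e+00 -3.525e-01]
```

View pics/w5.png

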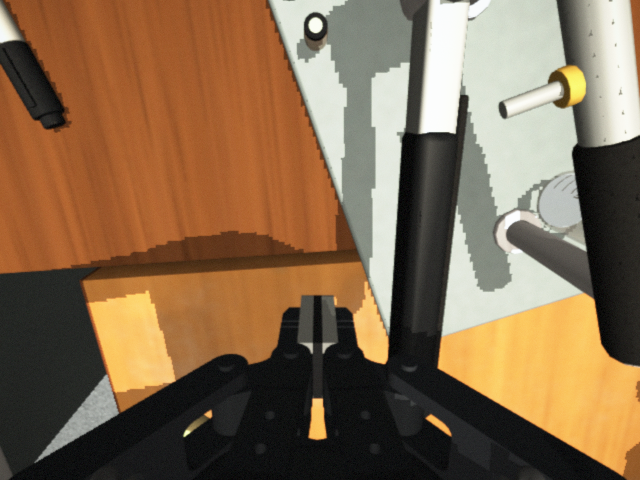

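The lever has sprung fully out: there's a clear gap between the finger at x=355 and the lever at x=395, and the vial is still standing. Second press.

>>> carry_out(steps=[-0.001,0.008,0,0,0,0,0,-0.001,0.014,0,0,0,0,0,-0.001,0.018,0,0,0,-0.01,0,-0.001,0.021,0,0,0,-0.02,0,-0.002,0.025,0,0,0,-0.05,0,-0.002,0.028,0,0,0,-0.075,0,-0.002,0.031,0,0,0,-0.1,0,-0.002,0.034,0,0,0,-0.125,0,-0.003,0.037,0,0,0,-0.15,0,-0.003,0.04,0,0,0,-0.175,0,-0.003,0.043,0,0,0,-0.2,0,-0.003,0.046,0,0,0,-0.225,0,-0.002,0.049,0,0,0,-0.25,0,-0.002,0.052,0,0,0,-0.275,0,-0.002,0.055,0,0,0,-0.3,0,-0.001,0.057,0,0,0,-0.315,0,-0.001,0.058,0,0,0,-0.325,0,-0.001,0.059,0,0,0,-0.335,0,-0.001,0.059,0,0,0,-0.335,0,-0.001,0.059,0,0,0,-0.335,0])

```text
time_s: 10.75
eef_pos: [0.5025, 0.1431, 0.1626]
eef_rot: [-0.001, 0.608, 0.794, -0.001]
wrist_force: [-5.8, -1.1, 1.6]
opening: 0.002
grasp_force: 3.1
```

>>> carry_out(steps=[0,0.0005,0,0,0,-0.005,0,0,0.001,0,0,0,-0.01,0,0,0.0015,0,0,0,-0.015,0,0,0.002,0,0,0,-0.015,0,0,0.002,0,0,0,-0.015,0,0,0.002,0,0,0,-0.015,0])

```text
time_s: 11.35
eef_pos: [0.5044, 0.1434, 0.1626]
eef_rot: [-0.0, 0.602, 0.798, -0.001]
wrist_force: [-5.9, -2.9, 2.0]
opening: 0.001
grasp_force: 3.2
```

>>> carry_out(steps=[0,0.0005,0,0,0,0,0,0,0.001,0,0,0,0,0,0,0.001,0,0,0,0,0,0,0.001,0,0,0,0,0])

```text
time_s: 11.75
eef_pos: [0.5049, 0.1435, 0.1625]
eef_rot: [-0.001, 0.602, 0.798, -0.001]
wrist_force: [-8.5, -4.2, 5.6]
opening: 0.002
grasp_force: 4.6
```

>>> carry_out(steps=[0,0.0003,0,0,0,0,0,0,0.0005,0,0,0,0,0,0,0.0005,0,0,0,0,0,0,0.0005,0,0,0,0,0,0,0.0005,0,0,0,0,0])

```text
time_s: 12.25
eef_pos: [0.505, 0.1435, 0.1625]
eef_rot: [-0.001, 0.602, 0.798, -0.002]
wrist_force: [-9.8, -3.7, 6.9]
opening: -0.002
grasp_force: 5.4
```

Run:
```python
from h import *
import cv2
cv2.imwrite("pics/w6.png",np.hstack([ctrl.camera("wrist")[60:360,250:640],ctrl.camera("side")[190:490,230:500]])[:,:,::-1])
o=ctrl.get_obs();print(o['eef_pos'],o['wrist_force'])
```

```text
Traceback (most recent call last):
ValueError: all the input array dimensions except for the concatenation axis must match exactly, but along dimension 0, the array at index 0 has size 300 and the array at index 1 has size 290
```

Run:
```python
from h import *
import cv2
cv2.imwrite("pics/w7.png",np.hstack([ctrl.camera("wrist")[60:350,250:640],ctrl.camera("side")[190:480,230:500]])[:,:,::-1])
o=ctrl.get_obs();print(o['eef_pos'],o['wrist_force'])
```

```text
[0.50501416 0.14353092 0.16249991] [-9.99589501 -4.95046227  8.02509902]
```

View pics/w7.png

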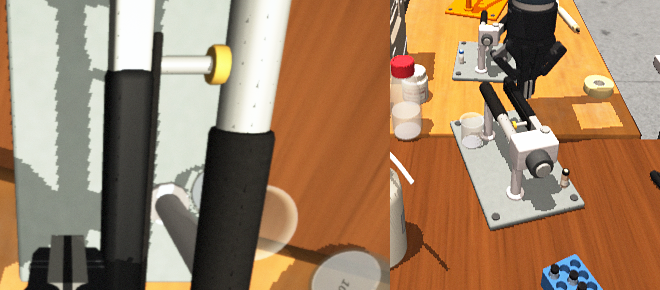

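The stop screw touches the strip at (160,65), the lever is parallel to the bar, and the beaker and vial are standing. Handing in.

```bash
python3 -c "
from bench import ctrl
print(ctrl.hand_in())"
```

```text
the job is handed in; nothing more can be done
None
```

I pressed the larger crimper's lever to its stop, let it spring fully out, pressed it to the stop again, and handed in while holding it there at about 11 N sideways, with the beaker and vial_a still standing in the last picture.

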